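# Try the utensil case's lid, free its catch if it holds, and hold the lid open

### The arm

A 7-joint arm with a two-finger parallel gripper is mounted at the origin on a cart in front of the work surface, level with it; the furniture and walls round the work are solid. World frame = base frame: x ahead of the robot, y to its left, z up, the work surface at z = 0. Lengths are in m, angles in rad, forces in N, time in s.
With the tool pointing down it reaches from about 0.425 to 0.95 m from the base axis. Payload 4.7 kg.
Tool frame: the origin (TCP) lies on the front face of the gripper's body, between the roots of the fingers; the fingertips stand 70 mm ahead of it and the grasp point (between the pads) lies 51 mm ahead of it; z points along the fingers, y is the direction in which the jaws open and shut (so a half turn about z gives the same grasp; the last joint's range is limited). The gripper opens to 87 mm and grips with 3 to 60 N. Pads are 19 mm wide; open, the fingers measure 117 mm over their backs; the gripper's body (75 mm by 190 mm) begins 51 mm behind the grasp point.
Start: joints at [-1.259, 0.469, -0.049, 1.532, 0.024, 1.141, -0.082], TCP at [0.226, 0.636, 0.292] pointing down, gripper open.
Joint ranges: [-2.59, 2.59], [-0.33, 1.99], [-1.39, 1.29], [0.1, 2.45], [-1.04, 4.18], [0.21, 1.99], [-2.66, 2.66]. Speed limits (rad/s): [2.57, 2.57, 3.14, 3.14, 3.14, 3.14, 3.14].

### API

Orientations are given as a unit quaternion [x, y, z, w].
In Python, from plant import r, imaging gives the robot as it stands.
- The arm moves only by the shell command python3 -m inch 'ROWS'. ROWS is a JSON object of lists of equal length, an entry for each row: "claw": the opening, from -1 (shut) to 1 (fully open); "dp": the shift along the world's x, y, z in cm, a list of three; "rot": the turn, a rotation vector about the world's x, y, z in rad, a list of three. In form: {"claw": [claw, ...], "dp": [[tx, ty, tz], ...], "rot": [[wx, wy, wz], ...]}. A call has 1 to 20 rows; each row shifts and turns the pose as measured when the row begins; what a row does not reach is not made up. A row lasts 1/10 s, in which the tool goes at most 50 mm and 8.59 degrees, less where a joint would pass 70% of its speed; a pose out of reach is approached as far as the arm can. A call with a gripper value outside its range is refused whole. The fingers move at their own pace and stop on an object; the grip force is fixed at half the most. Time passes only in rows, so rows that do not move let the fingers close. It gives the time, the measured TCP pose, the force and the opening at its end, in the units of the state.
- r.state(): the state, without advancing time (a new reading comes with each control period).
- imaging.snapshot(name): name is "side" or "top"; returns the picture (384x512x3 uint8, red, green, blue); there is no depth.
- imaging.camera_params(name): a dict with "camera_matrix" (3x3 intrinsics, pixels), "dist_coeffs" ([k1, k2, p1, p2, k3] as OpenCV has them; the pictures are not rectified), "R" (3x3) and "t" (3): a world point X has camera coordinates R X + t. Camera axes: x right, y down, z forward; pixel columns grow to the right and rows downward; lengths in m; the calibration is good to about 2 mm. A picture is of the moment at which its call begins. camera_params takes no time and is no camera call.
- r.close_job(): hands the job in, once; it reports no verdict.
The state is a dict: "time_s": time; "q": joint angles; "joint_vel": joint speeds; "joint_torque": joint torques, N m; "position": TCP position; "orientation": TCP orientation; "force": force on the tool from outside, world axes, zero at the start; "ft_torque": the same for the moment, N m; "width": finger opening in m.
Only numpy, scipy, OpenCV 4.12 (cv2) and the standard library are available. Lean on these libraries where they do the work, as an engineer would, in place of code of your own. Each camera call takes 0.05 s, during which the arm holds its last target. There are 200 camera calls.

### The job

Hold the metal utensil case open for the cook: first tug the lid up by its handle, before touching the release button, to feel whether the hidden catch holds it. If it is caught, push the round button on the front housing fully down to free it; then raise the lid by its handle to at least 45 degrees and finish while still holding it open there, motionless, leaving the other things on the table where they are.

Things in the scene. Friction and masses are not known exactly. Their poses are not given: they have to be found in the camera images.
- case: the shallow bare-metal utensil case, fixed to the table: 180 mm front to back (its x), 280 mm wide (its y), 75 mm high without the lid. Origin under its centre on the table; its x axis points from the front (catch side) to the back (hinge side), z up. A catch housing 64 mm deep, 64 mm wide and 74 mm high stands at the middle of its front, and a probe thermometer and a lighter lie inside
- hinge (a point): point in the middle of the lid's hinge axis, along the case's back top edge: 90 mm behind the case's centre, 79 mm above the table. The axis runs along the case's y
- lid (a joint): lid angle in rad: 0 shut, growing as its front edge rises, stop at 1.25. The lid is 8 mm thick (top 83 mm above the table) and weighs 0.36 kg; it takes about 2.5 N at the handle to raise it, and it falls shut if let go. It can be caught by a catch hidden in the housing, or not: this cannot be seen. If caught, it lifts only about 0.045 rad (6 to 7 mm at the handle) and then stops hard; if not, it keeps rising
- handle (a point): centre of the crossbar of the lid's steel T handle, moves with the lid. Round bar 18 mm thick, 44 mm long along the case's y, flat ends, on a 12 mm post; 40 mm above the lid's top (123 mm above the table when shut), 145 mm in front of the hinge axis and 44 mm above it, so it first moves up and 0.3 times as much backward. Pinch it over its ends (the lid then pivots between the fingers) or across
- release (a joint): travel of the release button in m: 0 up (as it always starts), 0.015 fully down. Pushing takes about 3 N plus a little for the catch; it has no spring and stays down. Fully down it frees the catch for good, and the lid can then be lifted
- release_top (a point): centre of the top of the release button, a round steel mushroom head 24 mm across on the catch housing, 134 mm in front of the case's centre and 104 mm above the table when up (89 mm when down); it moves straight down
- jar: a clear spice jar with a yellow cap, 45 mm across, 100 mm tall; a bystander, origin under its centre
- shaker: a pepper shaker, 44 mm across, 90 mm tall (a paper-towel roll about 0.25 m tall, not listed, stands to the left of the case near x 0.43, y 0.48); a bystander, origin under its centre
- tape: a roll of tape lying flat, 104 mm across, 25 mm high; a bystander, origin under its centre
- deli_cup: a lidded white deli cup, 66 mm across, 60 mm tall; a bystander, origin under its centre
- tin: a small food tin, 57 mm across, 72 mm tall; a bystander, origin under its centre
- tongs: steel kitchen tongs lying flat, 336 x 66 mm, 38 mm high; a bystander, origin under its centre

How it is judged:
By the outcome, as a careful person would: the job done as asked, in the order asked, and still so for the second after the job is handed in, while the arm keeps its last pose, push and grip.
It also fails if it takes over 54 s, if anything falls off the work surface, if the arm or the gripper's body presses on something with over 40 N, if the wrist force passes 120 N, or if a joint passes its speed limit or range.

## Working session

There is one attempt and no reset: what is moved stays moved. The work goes in short steps, Python scripts to look and compute and a shell command to move; the robot and the scene stay as the last step left them, time stands still between calls to the robot, and variables do not carry over. Pictures are saved under pics/ and viewed, on a budget of 10 in all, crops included, one or two more only if the job needs it, and the job is handed in when it is done.

```bash
mkdir -p pics; ls
python3 - <<'E'
from plant import r, imaging
import cv2
print(r.state())
for n in("side","top"):
    cv2.imwrite(f"pics/{n}0.png",imaging.snapshot(n)[:,:,::-1]); print(n,imaging.camera_params(n))
E
```

```text
pics
{'time_s': 0.0, 'q': array([-1.25888453,  0.46948525, -0.04858669,  1.53370178,  0.02411518,
        1.14097063, -0.08230146]), 'joint_vel': array([-1.44065916e-03, -4.39172166e-04,  9.64761772e-04,  4.54063356e-04,
        4.95111048e-04, -2.44740145e-05, -1.94331973e-03]), 'joint_torque': array([-7.32108001e-04, -5.07966864e+01, -8.08855263e-02, -2.36144722e+01,
       -6.12588809e-02,  3.79958306e-02,  1.79919216e-04]), 'position': array([0.22545969, 0.63574546, 0.29116641]), 'orientation': array([ 1.69567853e-01,  9.85518018e-01, -9.81656081e-04, -1.23706835e-04]), 'force': array([-0.49729461, -0.52368148, -0.09279059]), 'ft_torque': array([ 0.01356379, -0.04689305,  0.00279586]), 'width': 0.08713337465447604}
side {'camera_matrix': array([[416.07960853,   0.        , 250.45279195],
       [  0.        , 416.07960853, 190.39906777],
       [  0.        ,   0.        ,   1.        ]]), 'dist_coeffs': array([0.01223305, 0.        , 0.        , 0.        , 0.        ]), 'R': array([[-0.27113693,  0.9624998 ,  0.00888299],
       [ 0.53942061,  0.15958558, -0.82677557],
       [-0.79718892, -0.21937772, -0.56246177]]), 't': array([ 0.07824957, -0.20038055,  2.02074855])}
top {'camera_matrix': array([[402.44143203,   0.        , 259.93720537],
       [  0.        , 402.44143203, 193.95850235],
       [  0.        ,   0.        ,   1.        ]]), 'dist_coeffs': array([-0.0487465,  0.       ,  0.       ,  0.       ,  0.       ]), 'R': array([[ 9.79223556e-03, -9.99950668e-01,  1.66564098e-03],
       [-9.92031132e-01, -9.92389918e-03, -1.25601553e-01],
       [ 1.25611886e-01, -4.22447720e-04, -9.92079370e-01]]), 't': array([0.05067462, 0.55598084, 1.39991697])}
```

View pics/side0.png

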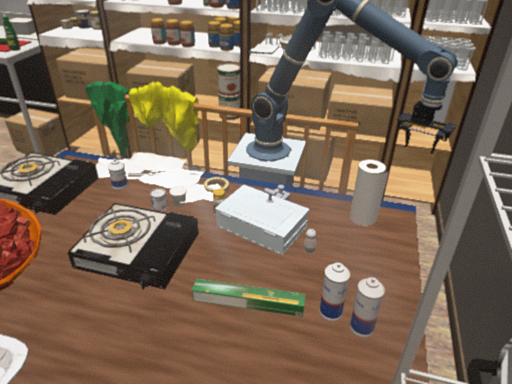

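View pics/top0.png

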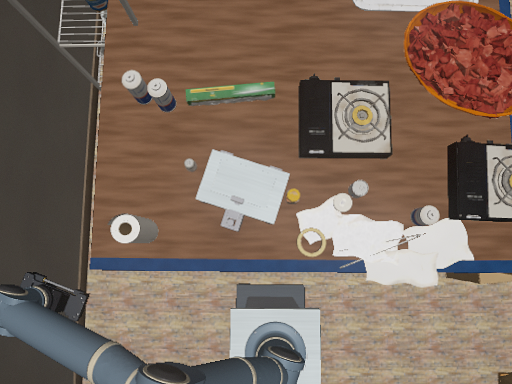

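The side view shows the case at about (262,217) with the housing and handle at its near-robot front, around (275,192). The top view shows the lid centred near (243,186), the handle near (237,200), and the housing and button near (232,220). The gripper is clear at the left. I'll zoom in on both.

Run:
```python
import cv2,numpy as np
a=cv2.imread("pics/top0.png")[140:240,180:310]; b=cv2.imread("pics/side0.png")[170:260,205:325]
f=lambda i:cv2.resize(i,None,fx=5,fy=5,interpolation=cv2.INTER_CUBIC)
A,B=f(a),f(b)
cv2.imwrite("pics/topc.png",A);cv2.imwrite("pics/sidec.png",B)
```

```text
(no output)
```

View pics/topc.png

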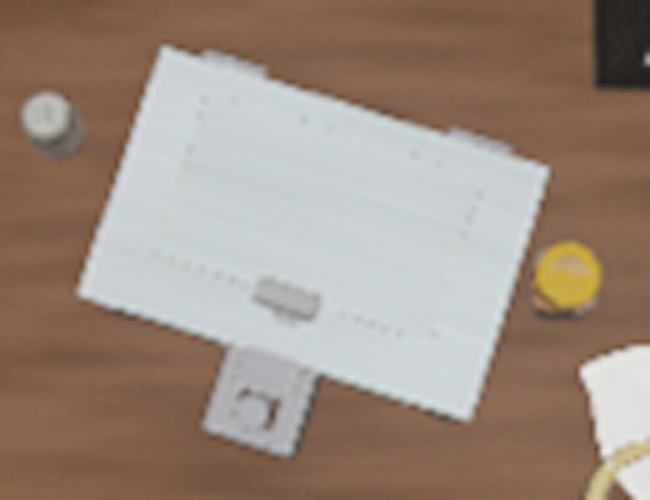

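View pics/sidec.png

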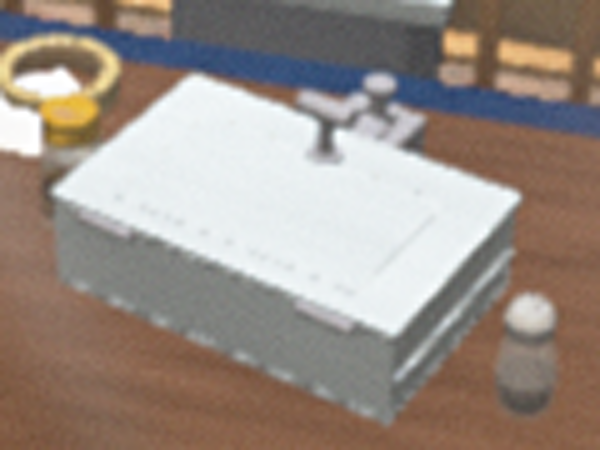

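The top crop shows the lid corners at (163,45), (550,170), (470,422) and (78,294), the bar at (287,298) and the button at (254,408). In the side crop they are at (395,333), (57,195), (195,73) and (520,195), the bar at (326,106) and the button at (380,83). Next I'll fit the case pose.

```bash
cat > fit.py <<'E'
import numpy as np,cv2
from scipy.optimize import least_squares
from plant import imaging
C={n:imaging.camera_params(n) for n in("top","side")}
def proj(n,P):
    c=C[n];return cv2.projectPoints(np.float64(P).reshape(-1,3),cv2.Rodrigues(c["R"])[0],c["t"],c["camera_matrix"],c["dist_coeffs"])[0][:,0]
E
python3 - <<'E'
from fit import *
from plant import r
u=lambda p,o:(np.array(p,float)+.5)/5-.5+o
T=u([(163,45),(550,170),(470,422),(78,294),(287,298),(254,406)],np.array([180,140]))
S=u([(395,333),(57,195),(195,73),(520,195),(326,106),(380,83)],np.array([205,170]))
def pts(p):
    x,y,a,L,W=p;c,s=np.cos(a),np.sin(a)
    l=np.array([[L,W,.083],[L,-W,.083],[-L,-W,.083],[-L,W,.083],[-.055,0,.123],[-.134,0,.104]])
    return np.c_[x+c*l[:,0]-s*l[:,1],y+s*l[:,0]+c*l[:,1],l[:,2]]
f=lambda p:np.r_[(proj("top",pts(p))-T).ravel(),(proj("side",pts(p))-S).ravel()]
s=least_squares(f,[.55,.05,-.3,.09,.14],loss="soft_l1")
print(s.x.round(4));print(f(s.x).reshape(2,6,2).round(2).tolist());P=pts(s.x);print("handle",P[4],"btn",P[5])
from scipy.spatial.transform import Rotation as R
print(R.from_quat(r.state()["orientation"]).as_matrix().round(3))
E
```

```text
[ 0.5779  0.1193 -0.3046  0.0918  0.1415]
[[[-0.56, -0.06], [-0.82, -0.41], [-0.98, -0.42], [-0.81, -0.29], [-0.95, 0.14], [-1.45, 1.36]], [[-0.92, -0.2], [-2.35, -1.36], [-1.14, -0.38], [-0.57, -0.48], [-0.63, 0.43], [-0.79, -0.62]]]
handle [0.52539722 0.13581566 0.123     ] btn [0.45003294 0.15950584 0.104     ]
[[-0.943  0.334 -0.001]
 [ 0.334  0.943 -0.002]
 [-0.    -0.002 -1.   ]]
```

```bash
python3 -m inch '{"claw":[1,1,1,1,1,1,1,1,1,1,1,1,1,1,1,1],"dp":[[0,0,4.5],[0,0,4.5],[2.3,-3.85,0],[2.3,-3.85,0],[2.3,-3.85,0],[2.3,-3.85,0],[2.3,-3.85,0],[2.3,-3.85,0],[2.3,-3.85,0],[2.3,-3.85,0],[2.3,-3.85,0],[2.3,-3.85,0],[2.3,-3.85,0],[2.3,-3.85,0],[2.3,-3.85,0],[0,0,0]],"rot":[[0,0,0.036],[0,0,0],[0,0,0],[0,0,0],[0,0,0],[0,0,0],[0,0,0],[0,0,0],[0,0,0],[0,0,0],[0,0,0],[0,0,0],[0,0,0],[0,0,0],[0,0,0],[0,0,0]]}'
```

```text
time_s: 1.7
position: [0.526, 0.1101, 0.3768]
orientation: [0.149, 0.989, -0.006, -0.003]
force: [0.2, 0.1, -0.6]
width: 0.0871
```

```bash
python3 -m inch '{"claw":[1,1,1,1,1,1],"dp":[[0,1.3,-3],[0,1,-4],[0,0.3,-4],[0,0,-2],[0,0,0],[0,0,0]],"rot":[[0,0,0],[0,0,0],[0,0,0],[0,0,0],[0,0,0],[0,0,0]]}'
python3 - <<'E'
from plant import r,imaging
from scipy.spatial.transform import Rotation as R
from fit import *
s=r.state();M=R.from_quat(s["orientation"]).as_matrix();p=s["position"];print(p,M.round(3))
a=imaging.snapshot("top");b=imaging.snapshot("side")
for n in C: print(n,proj(n,[p+.07*M[:,2],[.5254,.1358,.123]]))
f=lambda i:cv2.resize(np.ascontiguousarray(i[:,:,::-1]),None,fx=5,fy=5,interpolation=cv2.INTER_CUBIC)
A,B=f(a[150:240,195:275]),f(b[140:230,240:320]);cv2.imwrite("pics/c2.png",np.hstack([A,B]))
E
```

```text
time_s: 2.3
position: [0.5253, 0.1356, 0.2428]
orientation: [0.151, 0.988, -0.006, -0.002]
force: [-0.4, 0.0, 0.1]
width: 0.0868
[0.52531191 0.13564576 0.24278206] [[-0.954  0.299 -0.007]
 [ 0.299  0.954 -0.011]
 [ 0.003 -0.012 -1.   ]]
top [[235.44691761 197.77259339]
 [236.05283352 199.33937426]]
side [[269.43353557 179.51593638]
 [269.16643086 191.23221809]]
```

View pics/c2.png

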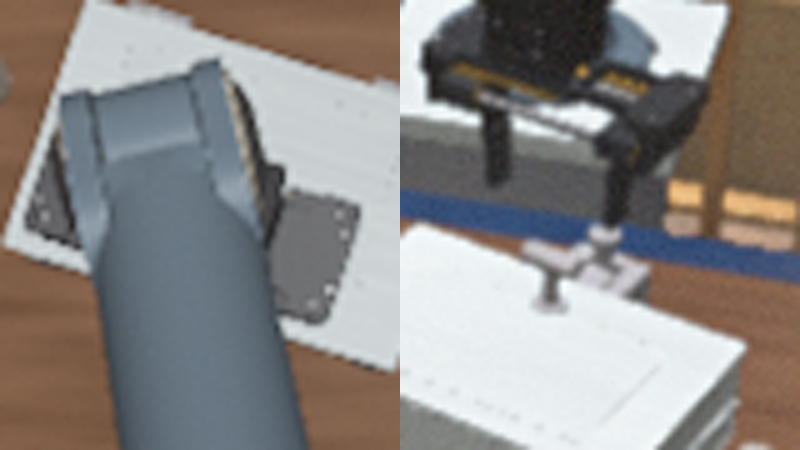

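The right of the picture shows the open fingers, with tips near (497,183) and (617,222), straddling the bar at about (553,257). The midpoint lines up with the bar, so I'll descend and close.

```bash
python3 -m inch '{"claw":[1,1,1,1,1,1,-1,-1,-1,-1,-1,-1,-1,-1],"dp":[[0,0,-2.5],[0,0,-2],[0,0,-1.5],[0,0,-0.8],[0,0,0],[0,0,0],[0,0,0],[0,0,0],[0,0,0],[0,0,0],[0,0,0],[0,0,0],[0,0,0],[0,0,0]],"rot":[[0,0,0],[0,0,0],[0,0,0],[0,0,0],[0,0,0],[0,0,0],[0,0,0],[0,0,0],[0,0,0],[0,0,0],[0,0,0],[0,0,0],[0,0,0],[0,0,0]]}'
```

```text
time_s: 3.8
position: [0.5316, 0.1322, 0.1859]
orientation: [0.153, 0.988, -0.003, 0.007]
force: [0.3, 1.1, 0.0]
width: 0.0435
```

Run:
```python
from plant import r,imaging
from fit import *
s=r.state();print(s["time_s"],s["position"],s["force"],s["ft_torque"],s["joint_vel"].round(3))
b=imaging.snapshot("side")
cv2.imwrite("pics/c3.png",cv2.resize(np.ascontiguousarray(b[150:250,210:320,::-1]),None,fx=6,fy=6,interpolation=cv2.INTER_CUBIC))
print(r.state()["position"])
```

```text
3.8 [0.53158083 0.13220892 0.18594798] [0.3357974  1.07989874 0.01108823] [ 0.17322788 -0.00934761  0.07843771] [ 0.005 -0.001 -0.002  0.001 -0.002 -0.    -0.002]
[0.53158435 0.13223372 0.18592978]
```

View pics/c3.png

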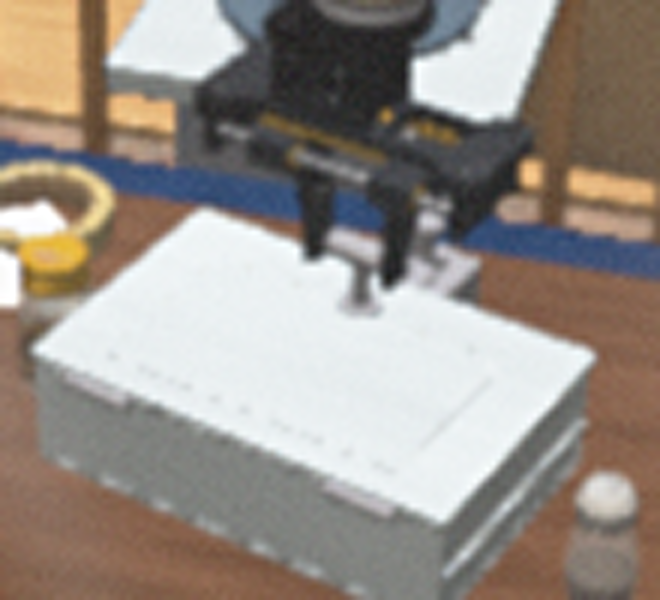

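The lid is still shut, and the fingers at (315,250) and (395,275) pinch the bar, but high and near the tips because the tool drifted. I'll regrasp deeper.

```bash
python3 -m inch '{"claw":[1,1,1,1,1,1],"dp":[[0,0,0],[0,0,0],[-0.3,0.2,-0.4],[-0.3,0.1,-0.5],[0,0,-0.2],[0,0,0]],"rot":[[0,0,0],[0,0,0],[0,0,0],[0,0,0],[0,0,0],[0,0,0]]}'; python3 -m inch '{"claw":[1],"dp":[[0,0,0]],"rot":[[0,0,0]]}'
```

```text
time_s: 4.45
position: [0.525, 0.1376, 0.1736]
orientation: [0.152, 0.988, -0.002, 0.007]
force: [0.1, -0.5, -0.4]
width: 0.0827
time_s: 4.55
position: [0.5249, 0.1376, 0.1734]
orientation: [0.152, 0.988, -0.002, 0.007]
force: [0.0, 0.1, 0.2]
width: 0.0852
```

```bash
python3 -m inch '{"claw":[-1,-1,-1,-1],"dp":[[0,0,0],[0,0,0],[0,0,0],[0,0,0]],"rot":[[0,0,0],[0,0,0],[0,0,0],[0,0,0]]}'; python3 -m inch '{"claw":[-1,-1,-1,-1],"dp":[[0,0,0],[0,0,0],[0,0,0],[0,0,0]],"rot":[[0,0,0],[0,0,0],[0,0,0],[0,0,0]]}'
```

```text
time_s: 4.95
position: [0.5254, 0.1375, 0.1737]
orientation: [0.152, 0.988, -0.002, 0.008]
force: [-0.6, -0.3, 0.3]
width: 0.0626
time_s: 5.35
position: [0.5246, 0.1345, 0.1737]
orientation: [0.152, 0.988, -0.004, 0.007]
force: [0.2, 2.2, -0.9]
width: 0.0438
```

```bash
python3 -m inch '{"claw":[-1,-1,-1],"dp":[[0.06,-0.02,0.2],[0.06,-0.02,0.2],[0.06,-0.02,0.2]],"rot":[[0,0,0],[0,0,0],[0,0,0]]}'; python3 -m inch '{"claw":[-1,-1,-1],"dp":[[0.06,-0.02,0.2],[0.06,-0.02,0.2],[0.06,-0.02,0.2]],"rot":[[0,0,0],[0,0,0],[0,0,0]]}'
```

```text
time_s: 5.65
position: [0.5262, 0.1341, 0.1788]
orientation: [0.152, 0.988, -0.005, 0.006]
force: [1.0, -0.7, -3.8]
width: 0.0437
time_s: 5.95
position: [0.5281, 0.1335, 0.1847]
orientation: [0.152, 0.988, -0.005, 0.006]
force: [1.9, -0.3, -4.4]
width: 0.0437
```

```bash
python3 -m inch '{"claw":[-1,-1,-1,-1],"dp":[[0.08,-0.03,0.3],[0.08,-0.03,0.3],[0.08,-0.03,0.3],[0,0,0]],"rot":[[0,0,0],[0,0,0],[0,0,0],[0,0,0]]}'
python3 - <<'E'
from plant import r,imaging
from fit import *
s=r.state();print(s["time_s"],s["position"],s["force"],s["ft_torque"])
b=imaging.snapshot("side")
cv2.imwrite("pics/c4.png",cv2.resize(np.ascontiguousarray(b[150:250,210:320,::-1]),None,fx=6,fy=6,interpolation=cv2.INTER_CUBIC))
E
```

```text
time_s: 6.35
position: [0.532, 0.1322, 0.195]
orientation: [0.152, 0.988, -0.005, 0.007]
force: [1.4, -0.4, -4.4]
width: 0.0438
6.35 [0.53202061 0.13222194 0.19504665] [ 1.35388199 -0.38379831 -4.36079492] [-0.07338991 -0.16989688  0.07226778]
```

View pics/c4.png

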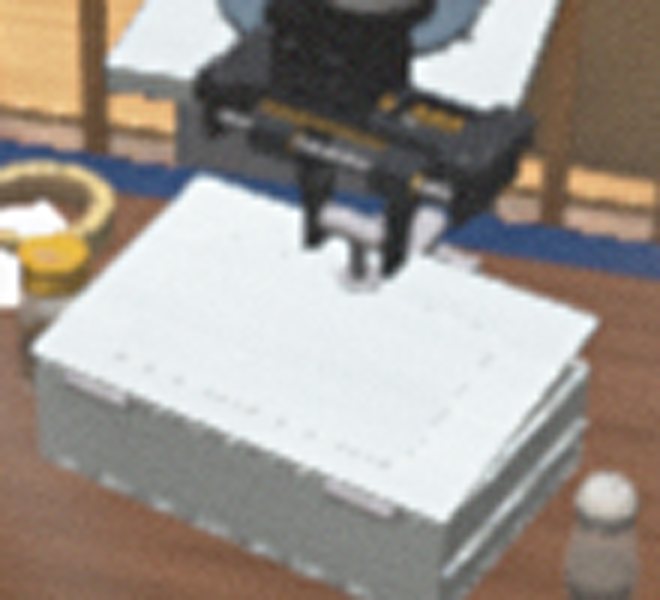

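The lid edge has clearly risen, leaving an open gap at (540,400), and the handle is up 21 mm with only about 4.4 N of pull. The lid is not caught, so the button isn't needed. I'll continue along the arc.

```bash
python3 -m inch '{"claw":[-1,-1,-1,-1,-1],"dp":[[0.55,-0.17,1.1],[0.68,-0.21,1.12],[0.77,-0.24,1.05],[0.85,-0.27,0.98],[0,0,0]],"rot":[[0,0,0],[0,0,0],[0,0,0],[0,0,0],[0,0,0]]}'
cat > ang.py <<'E'
from plant import r
import numpy as np
from scipy.spatial.transform import Rotation as R
s=r.state();g=s["position"]+.051*R.from_quat(s["orientation"]).as_matrix()[:,2]
d=g-[.6638,.0923,.079];a=-.3046
f=-(d[0]*np.cos(a)+d[1]*np.sin(a));l=-d[0]*np.sin(a)+d[1]*np.cos(a)
print("fwd,lat,up mm",f*1e3,l*1e3,d[2]*1e3,"r",np.hypot(f,d[2])*1e3,"lid deg",np.degrees(np.arctan2(d[2],f))-16.9,s["force"],s["ft_torque"],s["width"],abs(s["joint_vel"]).max())
E
python3 ang.py
```

```text
time_s: 6.9
position: [0.5625, 0.1227, 0.2408]
orientation: [0.152, 0.988, -0.005, 0.007]
force: [3.3, -0.5, -7.6]
width: 0.0433
fwd,lat,up mm 104.92002703623676 -1.7583656583124267 110.83904667113036 r 152.62210305276778 lid deg 29.671427794085098 [ 3.29442832 -0.54504466 -7.64100932] [-0.01259233 -0.36842461  0.04056728] 0.043325696398030036 0.02680397179885199
```

```bash
python3 -m inch '{"claw":[-1,-1,-1,-1,-1,-1],"dp":[[0.69,-0.22,0.56],[1.0,-0.32,0.81],[1.07,-0.34,0.71],[1.13,-0.35,0.62],[1.16,-0.37,0.5],[0,0,0]],"rot":[[0,0,0],[0,0,0],[0,0,0],[0,0,0],[0,0,0],[0,0,0]]}'; python3 ang.py
```

```text
time_s: 7.5
position: [0.6115, 0.1075, 0.273]
orientation: [0.151, 0.988, -0.005, -0.0]
force: [0.6, 1.3, -5.4]
width: 0.0441
fwd,lat,up mm 54.39376080803719 -1.6840481159358864 143.02719993599717 r 153.02111336797176 lid deg 52.278009795121314 [ 0.64390886  1.28570713 -5.36008751] [ 0.19030241  0.00203946 -0.01651842] 0.044053076853806585 0.028891409122100968
```

```bash
python3 -m inch '{"claw":[-1,-1,-1,-1,-1,-1],"dp":[[0.25,-0.08,0.1],[0,0,0],[0,0,0],[0,0,0],[0,0,0],[0,0,0]],"rot":[[0,0,0],[0,0,0],[0,0,0],[0,0,0],[0,0,0],[0,0,0]]}'; python3 ang.py
python3 - <<'E'
from plant import r,imaging
from fit import *
a=imaging.snapshot("top");b=imaging.snapshot("side")
f=lambda i:cv2.resize(np.ascontiguousarray(i[:,:,::-1]),None,fx=3,fy=3,interpolation=cv2.INTER_CUBIC)
cv2.imwrite("pics/c5.png",np.hstack([f(b[110:270,195:325]),f(a[100:260,180:310])]))
for i in range(10): imaging.snapshot("side")
E
python3 ang.py
```

```text
time_s: 8.1
position: [0.6123, 0.1073, 0.2733]
orientation: [0.151, 0.989, -0.005, -0.002]
force: [0.9, 0.6, -5.9]
width: 0.0436
fwd,lat,up mm 53.815997068556136 -1.6527716727158335 143.27474575861172 r 153.04840512948073 lid deg 52.513119762664736 [ 0.93105289  0.63133957 -5.85699526] [ 0.19804804 -0.0172759  -0.02785368] 0.043621453665547136 0.0024577438113127107
fwd,lat,up mm 53.795791186536526 -1.6447558890759773 143.27080483549852 r 153.03761193770944 lid deg 52.51968274763326 [ 0.41992482  0.34171007 -4.68110547] [0.22007235 0.0109233  0.01397541] 0.04348559367745696 0.0015050931690624393
```

View pics/c5.png

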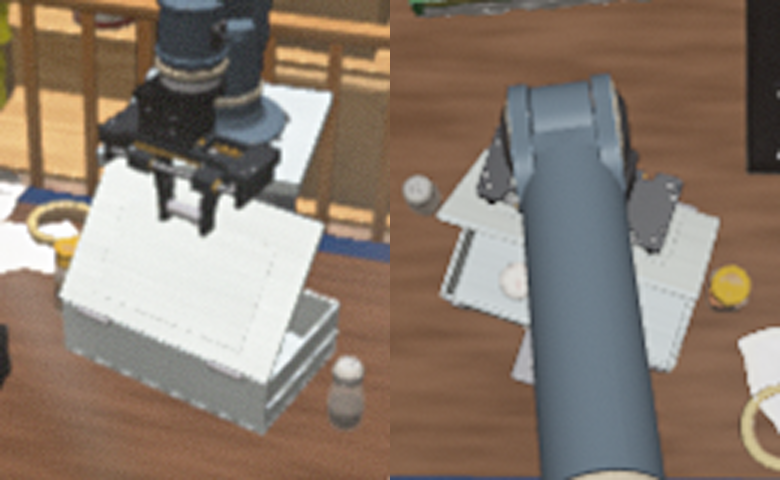

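The picture shows the lid standing open, hinge line at (165,350) and top edge near (100,165)–(320,230). The fingers hold the bar at (185,210), and the shaker and jar haven't moved. The pose was steady for 0.6 s, so I'm handing it in.

```bash
python3 -c "
from plant import r
print(r.close_job())"; python3 ang.py
```

```text
the job is handed in; nothing more can be done
None
the job is handed in; nothing more can be done
```

The lid is open at about 52.5° and the gripper was still holding it there, motionless, when I handed the job in at roughly 8.7 s.

- **Tug test:** I pinched the T handle over its ends and pulled it up before going near the button. The lid kept rising past the 6–7 mm catch limit: 21 mm at about 4.4 N, with no hard stop, and the picture showed the gap. It was not caught, so I never touched the release button.
- **Last checks:** The angle, worked out from the tool pose and my fitted hinge position, held at 52.5° for over half a second. The grip was 43.5 mm wide on the 44 mm bar, with about 5 N of pull. In the last picture the lid is open, and the jar and shaker are where they were.
- **Not fully checked:** I didn't measure the bystanders' positions afterwards. The tape showed only in part, the deli cup, tin and tongs were out of the final crop, and the arm went nowhere near them.
- **What went off plan:** The first pinch drifted about 12 mm high and 7 mm back, so I opened and gripped again deeper before the tug; the lid was shut in the picture after that first pinch. The camera fit was off by about 1 px on average, at worst just over 2 px, but the handle's arc radius came out at 153 mm against the expected 151.5 mm.

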